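Unbolt the chamber lid of a bench mill

ROBOT

A 6-joint arm with a two-finger parallel gripper is mounted at the origin on a cart in front of the work surface, level with it; the furniture and walls round the work are solid. World frame = base frame: x ahead of the robot, y to its left, z up, the work surface at z = 0. Lengths are in m, angles in rad, forces in N, time in s.
With the tool pointing down it reaches from about 0.375 to 0.9 m from the base axis. Payload 3.1 kg.
Tool frame: the origin (TCP) lies between the finger pads; the fingertips stand manip.finger_overhang ahead of it and the grasp point (between the pads) lies 5 mm behind it (manip.finger_overhang is the distance from the TCP to the fingertips, in m); z points along the fingers, y is the line along which they close (so a half turn about z gives the same grasp; the last joint's range is limited). The gripper opens to 85 mm and grips with 20 to 120 N. Pads are 22 mm wide; open, the fingers measure 114 mm over their backs; the gripper's body (76 mm by 85 mm) begins 54 mm behind the grasp point. The pads swing forward as they close: fully open they stand 13 mm farther back than shut.
Start: joints at [-1.333, 0.527, 1.433, -0, 1.181, -0.178], TCP at [0.253, -0.571, 0.212] pointing down, gripper open.
Joint ranges: [-3.08, 3.08], [-0.75, 2.2], [0.22, 2.44], [-1.43, 4.57], [0, 2.65], [-2.85, 2.85]. Speed limits (rad/s): [2.79, 2.79, 3.14, 3.14, 3.14, 3.14].

INTERFACE

Orientations are given as a unit quaternion [x, y, z, w].
In Python, from station import manip gives the robot as it stands.
- The arm moves only by the tool drive_tool, never from a script. Its argument "plan" is a list of rows, each a list of 7 numbers: the shift along the tool's x, y, z in m, then the turn, a rotation vector about the tool's x, y, z in degrees, then the opening, from -1 (shut) to 1 (fully open). In form: [[x, y, z, wx, wy, wz, gripper], ...]. A call has 1 to 10 rows; each row shifts and turns the commanded pose from where the row before left it, along the tool's axes as they then stand; what a row does not reach is not made up. A row lasts 1/10 s, in which the tool goes at most 50 mm and 8.59 degrees, less where a joint would pass 70% of its speed; a pose out of reach is approached as far as the arm can. A call is refused whole if a number of a shift passes 0.05 or a number of a turn 8.59, either way. A call with a gripper value outside its range is refused whole. The fingers move at their own pace and stop on an object; "newtons" is the grip in N (left out, the last holds). Time passes only in rows, so rows that do not move let the fingers close. It gives the time, the measured TCP pose, the force, the opening and the grip force at its end, in the units of the state.
- manip.sense(): the state, without advancing time (a new reading comes with each control period).
- manip.snapshot(name): name is "scene" or "top" or "wrist"; returns a dict with "image" (480x640x3 uint8, red, green, blue), "z_map" (480x640 float32, m along the optical axis (not along the pixel's ray), 0 where there is no reading), "fov_y" (degrees; the focal length in pixels is half the picture's height over the tangent of half this angle, whatever the lens; pixels are square), "cx", "cy" (the principal point, pixels), "extrinsics" (4x4, takes a point from camera to world coordinates); the wrist camera has in their place "mount" (4x4, takes a point from camera to tool coordinates, whose origin is the TCP and whose axes are the flange's). Camera axes: x right, y up, looking along -z (the intrinsics and any distortion apply to the point x, -y, -z); pixel columns grow to the right and rows downward; lengths in m; the calibration is good to about 2 mm. A picture is of the moment at which its call begins: read the wrist's pose just before it.
- manip.sign_off(): hands the job in; it is judged then, once.
The state is a dict: "t": time; "q": joint angles; "qd": joint speeds; "tau": joint torques, N m; "tcp_pos": TCP position; "tool_rot": TCP orientation; "force": force on the tool from outside, world axes, zero at the start; "ft_torque": the same for the moment, N m; "finger_gap": opening from 0.0 (shut) to 1.0 (fully open); "gripper_force": force on a finger pad.
Only numpy, scipy, OpenCV 4.12 (cv2) and the standard library are available. Lean on these libraries where they do the work, as an engineer would, in place of code of your own. Each camera call takes 0.05 s, during which the arm holds its last target. There are 200 camera calls.

TASK

Unbolt the chamber lid of the small bench mill: press its sprung safety catch down with one fingertip and keep it held down while the other finger pushes the slide bolt all the way back out of its keeper. Then take the hand away, so that the catch springs up again in front of the bolt's thumb plate and the lid rises ajar by itself. Grasp and lift nothing, do not pull the lid open, and leave the loose parts lying round the mill where they are.

Things in the scene. Friction and masses are not known exactly. Their poses are not given: they have to be found in the camera images.
- bench_mill: Small grey mill, a fixed box 180 mm deep (x), 160 wide (y), 86 high, with an aluminium lid (top face at z = 101 mm); knob and switch on its front. Origin: centre of its underside; x from front to back (away from the robot), y to its left, z up. On the lid's front half the bolt lies left of the middle, the catch right. A tall grain mill stands to the right; else nothing near is over 60 mm high.
- chamber_lid: The lid, an aluminium plate 158 x 150 x 10 mm that carries bolt and catch. Origin: on the hinge line at the back of the mill (mill frame x +80, y 0, z +94 mm); axes as the mill's when shut.
- lid_angle (a joint): Lid angle in rad: 0 shut, grows as its front edge rises. Sprung hinges push it up with some 3 N at the front edge and leave it ajar at about 0.08 rad (front edge 13 mm up) once the bolt is out of the keeper and nothing presses on the lid.
- slide_bolt: Steel slide bolt along x: 9 mm rod with an upright thumb plate on a stem. Origin: on the rod's axis under the plate (bolted: mill frame x -40, y +26, z +109 mm). Plate: 10 mm thick (x), from 22 mm right to 14 mm left of the rod, z 135 to 160 mm; stem below it 14 mm wide. The rod's guides, 20 mm in front of the origin, are 117.5 mm high: fingertips pass above.
- bolt_travel (a joint): How far the bolt is drawn back, in m: 0 bolted (nose through the keeper), 0.028 fully back. Slides stiffly (2 to 3 N), unsprung, stays where it is left. Pushed at the front face of the thumb plate it goes back, towards +x of the mill; with the catch up, the catch's tooth behind the plate stops it after 1.5 mm.
- thumb_plate (a point): Centre of the thumb plate's front face (faces -x of the mill; 36 mm wide in y, 26 mm high); moves with the bolt. The rod and the stem lie 4 mm to the left (+y) of this point.
- safety_catch: The catch: flat steel flap, ribbed on top, hinged at its right edge on a pin parallel to the bolt. Origin: on the pin (mill frame x -30, y -55, z +128.5 mm). Flap from 36.5 mm in front of the origin to 21.5 mm behind it, 66 mm wide (to the left, +y), 3 mm thick. At its left edge a tooth (8 x 6 mm, 10 mm above the flap) stands behind the right part of the thumb plate.
- catch_angle (a joint): Catch angle in rad: 0 up (flap level, its top at z = 131 mm), grows as its left edge goes down, stop at 0.32. Tooth clears the plate from 0.11; 0.2 is safe (7 mm down at catch_pad). Takes 4.5 N at catch_pad to move, 8 N at the stop; springs up when released, but jams half-way if the plate is still over the tooth; with the bolt fully back it rises in front of the plate.
- catch_pad (a point): Middle of the ribbed press area on top of the flap: 35 mm left of the hinge pin, 46 mm right (-y) of the bolt's axis. The flap may be pressed anywhere from 29 mm in front of this point to 29 mm behind it, so a fingertip can slide back along it together with the bolt.
- star_knob: Loose black star knob, 48 x 46 x 50 mm, beside the mill's left face; not to be moved. Origin: centre of its underside.
- hex_bolt_1: Loose steel hexagon bolt, 44 mm high, standing on its head beside the mill's left face; not to be moved.
- hex_bolt_2: Loose steel hexagon bolt like the other, next to it; not to be moved.
- spanner_13: Loose spanner, 162 mm long, lying along the mill's right face; not to be moved.
- beater_bar_1: Loose steel beater bar, 75 x 26 x 12 mm, lying in front of the mill between the parts case and the vice; not to be moved.
- marker: Loose marker pen, 134 mm long, lying in front of the mill between the parts case and the vice; not to be moved.
- screwdriver: Loose screwdriver, 190 mm long, lying at the front of the table to the right; not to be moved.
- keeper (a point): Middle of the keeper, the steel arch at the mill's front edge through which the bolt's nose passes: 9 mm deep (x), 26 mm wide (y), top at z = 120 mm. Its back face is 40 mm in front of the bolted thumb plate's front face.

How it is judged:
On the way, in this order (a step that is already met when the one before it is completed fails the run):
1. the safety catch is held down by a finger while the bolt is still home (value of joint catch_angle above 0.11 rad and contact force between the fingers and safety_catch above 1 N and value of joint bolt_travel below 0.005 m), for 0.1 s.
2. the bolt has been pushed back while a finger still holds the catch down (value of joint bolt_travel above 0.021 m and value of joint catch_angle above 0.09 rad and contact force between the fingers and safety_catch above 1 N), for 0.05 s.
At the end, for the whole second after the job is handed in: The bolt is drawn back at least 17.5 mm (clear of its keeper, the catch's tooth in front of the thumb plate), the catch has sprung up to within 0.04 rad, and the lid stands ajar between 0.04 and 0.14 rad (value of joint bolt_travel above 0.0175 m and value of joint catch_angle below 0.04 rad and value of joint lid_angle between 0.04 and 0.14 rad); the robot touches nothing.
It fails at once if the lid was pulled open instead of being left to rise ajar (value of joint lid_angle above 0.25 rad).
It fails at once if a loose part beside the work was lifted, carried or pushed away by more than 20 mm (distance of any of star_knob, hex_bolt_1, hex_bolt_2, spanner_13, beater_bar_1, marker, screwdriver from where it was at the start of the episode above 0.02 m).
It also fails if it takes over 35 s, if anything falls off the work surface, if the arm or the gripper's body presses on something with over 40 N, if the wrist force passes 120 N, or if a joint passes its speed limit or range.

## Working session

There is one attempt and no reset: what is moved stays moved. The work goes in short steps, Python scripts to look and compute and a tool call to move; the robot and the scene stay as the last step left them, time stands still between calls to the robot, and variables do not carry over. Pictures are saved under pics/ and viewed, at most 10 in all, crops included, and the job is handed in when it is done.

Besides the shell and the picture viewer there is one more tool, called after ">>>" by a JSON object that holds its "name" and its "arguments". drive_tool: Moves the arm, as the interface text tells. Its arguments: {"type":"object","properties":{"plan":{"type":"array"},"newtons":{"type":"number"}},"required":["plan"]}

```bash
mkdir -p pics; ls
cat > h.py <<'E'
import numpy as np, cv2
from station import manip
from scipy.spatial.transform import Rotation as R
def K(s):
    f=240/np.tan(np.radians(s['fov_y'])/2); return f,s['cx'],s['cy']
def pts(s,T=None):
    f,cx,cy=K(s); z=s['z_map']; v,u=np.mgrid[:480,:640]
    P=np.stack([(u-cx)/f*z,-(v-cy)/f*z,-z],-1)
    T=s['extrinsics'] if T is None else T
    return P@T[:3,:3].T+T[:3,3]
E
python3 - <<'E'
from h import *
s=manip.sense(); print(s, manip.finger_overhang)
for n in ['scene','top']:
    p=manip.snapshot(n); print(n,{k:(v if k not in('image','z_map') else v.shape) for k,v in p.items()})
    cv2.imwrite(f'pics/{n}.png',p['image'][...,::-1]); np.savez(n+'.npz',**{k:v for k,v in p.items() if k!='name'})
E
```

```text
pics
{'t': 0.0, 'q': array([-1.33247490e+00,  5.28416055e-01,  1.43389128e+00,  2.57167955e-05,
        1.18138465e+00, -1.78486666e-01]), 'qd': array([-2.14694272e-05, -9.24066385e-04,  4.16284211e-04, -7.69021376e-05,
       -1.04671348e-03, -2.32973879e-03]), 'tau': array([-1.60783533e-03, -4.42356598e+01, -1.78025025e+01, -1.62680817e-04,
        8.61409237e-03, -9.91284878e-06]), 'tcp_pos': array([ 0.25289105, -0.5707404 ,  0.21126794]), 'tool_rot': array([ 9.78362835e-01,  2.06893839e-01, -1.95132766e-05, -1.04955118e-03]), 'force': array([-0.29230618,  0.96797779, -0.27730351]), 'ft_torque': array([ 0.07015706, -0.0064542 ,  0.01737092]), 'gripper_force': 0.0, 'finger_gap': 0.9977966415185533} 0.014
scene {'image': (480, 640, 3), 'z_map': (480, 640), 'fov_y': 45.927090325235746, 'cx': 320.6039009430238, 'cy': 237.1824025902783, 'extrinsics': array([[-0.76854502,  0.28506067, -0.57278178, -0.02136997],
       [-0.63970437, -0.35750332,  0.68041876,  0.70631613],
       [-0.01081076,  0.88934346,  0.45711195,  0.60266267],
       [ 0.        ,  0.        ,  0.        ,  1.        ]])}
top {'image': (480, 640, 3), 'z_map': (480, 640), 'fov_y': 54.08177831870955, 'cx': 319.54212580829056, 'cy': 241.2561497790207, 'extrinsics': array([[-0.00640225,  0.99445854, -0.1049344 ,  0.44969164],
       [-0.99997503, -0.00668086, -0.00230381, -0.0145741 ],
       [-0.0029921 ,  0.10491703,  0.99447648,  1.16156957],
       [ 0.        ,  0.        ,  0.        ,  1.        ]])}
```

View pics/scene.png

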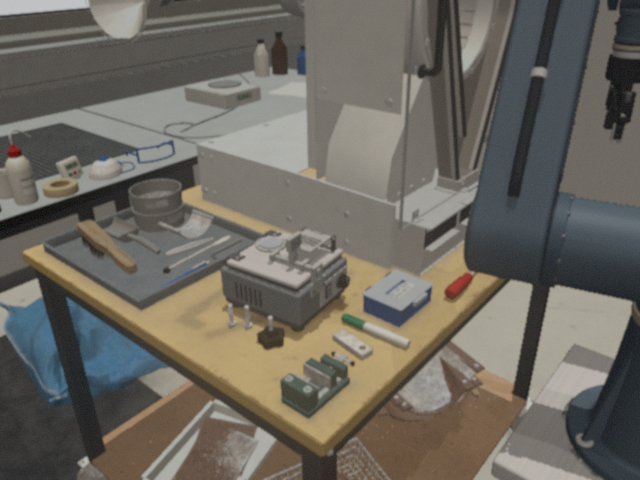

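View pics/top.png

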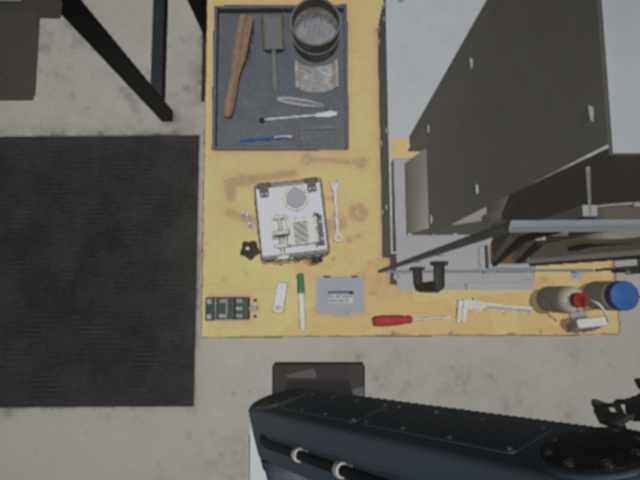

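The scene view shows the mill at about (285,275), with the tall grain mill behind and to its right. In the top view the mill is at about (292,220), turned slightly, with the bolt near (281,235) and the ribbed catch near (301,232). Next I'll measure its pose.

Run:
```python
from h import *
d=dict(np.load('top.npz')); P=pts(d)
img=d['image'][165:275,235:355,::-1]
cv2.imwrite('pics/topcrop.png',cv2.resize(img,None,fx=5,fy=5,interpolation=cv2.INTER_CUBIC))
w=P[165:275,235:355].reshape(-1,3)
for lo,hi in [(.06,.2),(.095,.107),(.08,.09),(.125,.136),(.15,.17)]:
    m=(w[:,2]>lo)&(w[:,2]<hi); q=w[m]
    if len(q)>5:
        r=cv2.minAreaRect((q[:,:2]*1000).astype(np.float32)); print(lo,hi,m.sum(),r,q[:,2].mean(),q.mean(0))
Z=P[...,2]
print((Z[222:262:2,262:330:3]*1000).astype(int))
```

```text
0.06 0.2 5398 ((609.4539184570312, 52.872894287109375), (195.94627380371094, 160.34384155273438), 5.926428318023682) 0.10560068618938943 [0.61070973 0.05141001 0.10560069]
0.095 0.107 3217 ((617.373291015625, 53.784549713134766), (175.58775329589844, 150.1560821533203), 6.335091590881348) 0.1018145544789989 [0.62159114 0.05950649 0.10181455]
0.08 0.09 548 ((615.3911743164062, 53.35462188720703), (183.4376983642578, 159.31187438964844), 6.5787672996521) 0.08452173942791767 [0.61526071 0.04580317 0.08452174]
0.125 0.136 809 ((582.5092163085938, 29.489255905151367), (72.21653747558594, 84.4405517578125), 5.457658767700195) 0.1315529757121701 [0.58285551 0.02398547 0.13155298]
0.15 0.17 84 ((575.3313598632812, 70.78815460205078), (10.70467472076416, 34.87006759643555), 4.5222625732421875) 0.15988938200122088 [0.5747435  0.07097771 0.15988938]
[[ 102  103  101  101  101  103  113  100  132  131  127  133  131  131
   130  128  130  134  132  111   98   82    2]
 [ 102  101  103  102  102   98  116   99  130  130  131  129  131  132
   132  129  130  130  129  104  102   83    0]
 [ 100  1
[... 1451 characters left out ...]
1  100   98  101  117   99  103  100  101  100  104
    99  103  101   99  100   99  100   85   83]
 [ 102  104  100  101  103  101  100  112  103   99  102  104  101  102
   100   84   89   80   86   85   82   84   82]
 [ 104  101  100  101   98  101  103  116  101   87   86   86   86   83
    80   84   86   78   79   79   73   71   31]
 [  97   98  100   97   88  119  119  118  120   99   88   85   81   77
    78   70   68   67   64   64   56    1   -3]
 [  86   86   83   81   85  117  117  117  121  109   92   67   63   62
    34    3    0   57   61   61    0   -1    0]
 [  72   77   77   67   58   91   87  114   -1    0   -3    0   53   46
     0    2    0   61   63   62   -2   -2    0]]
```

View pics/topcrop.png

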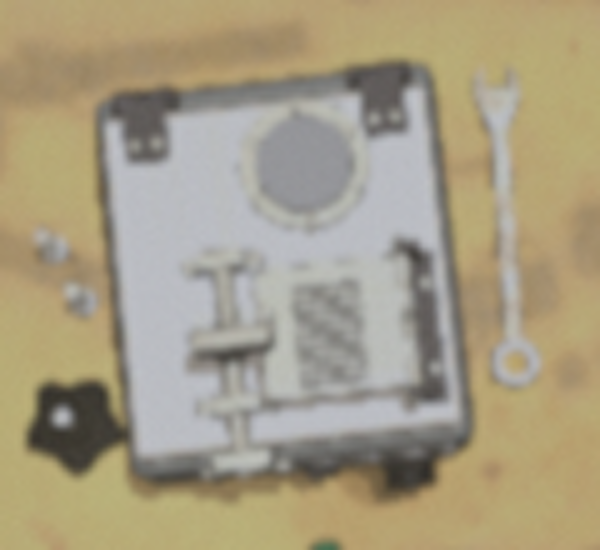

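The crop shows the thumb plate centred at about (230,338), the ribbed pad at (328,333) and the keeper at (238,462). Together with the depth this puts the mill at about (0.616, 0.0535) with a yaw of +6°, which agrees with the plate-top and lid rectangles. Before moving I'll check the grain mill for clearance.

Run:
```python
from h import *
for n in('top','scene'):
    d=dict(np.load(n+'.npz')); P=pts(d)[d['z_map']>0]
    print(n)
    for y in np.arange(-.8,.1,.05):
        m=(abs(P[:,1]-y)<.025)&(P[:,2]>.08)&(P[:,2]<.6)&(P[:,0]>.3)&(P[:,0]<1)
        if m.sum()>5: 
            q=P[m]; k=q[np.argsort(q[:,0])[3]]; print(round(y,2),k.round(3),'zmax',q[:,2].max().round(2))
# refine yaw: fit lid edges
from scipy.optimize import minimize
d=dict(np.load('top.npz')); w=pts(d)[165:275,235:355].reshape(-1,3)
def boxfit(lo,hi):
    q=w[(w[:,2]>lo)&(w[:,2]<hi)][:,:2]
    for a in (4,5,6,7,8):
        r=np.radians(a); e=q@np.array([[np.cos(r),-np.sin(r)],[np.sin(r),np.cos(r)]])
        lo_,hi_=np.percentile(e,[1.0,99.0],axis=0); print(a,lo_,hi_,hi_-lo_)
boxfit(.15,.17);boxfit(.127,.136)
```

```text
top
-0.7 [ 0.402 -0.679  0.086] zmax 0.12
-0.65 [ 0.405 -0.672  0.097] zmax 0.23
-0.6 [ 0.384 -0.609  0.171] zmax 0.27
-0.55 [ 0.397 -0.562  0.101] zmax 0.38
-0.5 [ 0.451 -0.478  0.113] zmax 0.31
-0.45 [ 0.451 -0.47   0.111] zmax 0.36
-0.4 [ 0.451 -0.417  0.11 ] zmax 0.35
-0.35 [ 0.452 -0.367  0.114] zmax 0.6
-0.3 [ 0.452 -0.319  0.111] zmax 0.6
-0.25 [ 0.47  -0.248  0.113] zmax 0.6
-0.2 [ 0.45  -0.192  0.114] zmax 0.6
-0.15 [ 0.3   -0.127  0.521] zmax 0.6
-0.1 [ 0.3   -0.116  0.536] zmax 0.6
-0.05 [ 0.539 -0.027  0.083] zmax 0.11
0.0 [0.532 0.024 0.083] zmax 0.14
0.05 [0.521 0.074 0.12 ] zmax 0.16
scene
-0.65 [ 0.548 -0.651  0.268] zmax 0.28
-0.6 [ 0.5   -0.576  0.454] zmax 0.49
-0.55 [ 0.302 -0.53   0.504] zmax 0.51
-0.5 [ 0.497 -0.477  0.134] zmax 0.39
-0.45 [ 0.473 -0.427  0.118] zmax 0.36
-0.4 [ 0.459 -0.384  0.112] zmax 0.32
-0.35 [ 0.449 -0.342  0.112] zmax 0.47
-0.3 [ 0.449 -0.319  0.111] zmax 0.51
-0.25 [ 0.449 -0.274  0.111] zmax 0.52
-0.2 [ 0.449 -0.197  0.109] zmax 0.52
-0.15 [ 0.445 -0.165  0.42 ] zmax 0.53
-0.05 [ 0.538 -0.025  0.084] zmax 0.1
0.0 [0.531 0.025 0.081] zmax 0.13
0.05 [0.518 0.071 0.115] zmax 0.16
4 [0.57351827 0.01311716] [0.5839399  0.04772888] [0.01042164 0.03461172]
5 [0.5740017  0.00300964] [0.58440144 0.03766164] [0.01039973 0.034652  ]
6 [ 0.57434395 -0.00709879] [0.58468495 0.02758293] [0.010341   0.03468172]
7 [ 0.5744274  -0.01720506] [0.58490723 0.01749582] [0.01047983 0.03470088]
8 [ 0.57415493 -0.02730609] [0.5849275  0.00740338] [0.01077257 0.03470947]
4 [ 0.55200814 -0.05030785] [0.6167203  0.01937404] [0.06471217 0.06968189]
5 [ 0.55098222 -0.06109475] [0.61579122 0.00884492] [0.064809   0.06993967]
6 [ 0.54978814 -0.0710423 ] [ 0.61467456 -0.00120143] [0.06488642 0.06984087]
7 [ 0.54842653 -0.08063065] [ 0.61337001 -0.01142235] [0.06494348 0.0692083 ]
8 [ 0.54689787 -0.09121843] [ 0.6118027  -0.02143581] [0.06490484 0.06978262]
```

>>> {"name": "drive_tool", "arguments": {"plan": [[0,0,-0.02,0,0,8.5,-0.2],[0,0,-0.03,0,0,8.5,-0.2],[-0.0126,-0.0387,0,0,0,0.88,-0.2],[-0.0126,-0.0387,0,0,0,0,-0.2],[-0.0126,-0.0387,0,0,0,0,-0.2],[-0.0126,-0.0387,0,0,0,0,-0.2],[-0.0126,-0.0387,0,0,0,0,-0.2],[0.035,-0.0195,0,0,0,0,-0.2],[0.035,-0.0195,0,0,0,0,-0.2],[0.035,-0.0195,0,0,0,0,-0.2]], "newtons": 40}}

```text
t: 1.1
tcp_pos: [0.2682, -0.3157, 0.2622]
tool_rot: [0.999, 0.051, 0.0, 0.0]
force: [0.3, 0.1, -0.6]
finger_gap: 0.399
gripper_force: 0.0
```

>>> {"name": "drive_tool", "arguments": {"plan": [[0.035,-0.0195,0,0,0,0,-0.2],[0.025,-0.0313,0,0,0,0,-0.2],[0.025,-0.0313,0,0,0,0,-0.2],[0.025,-0.0313,0,0,0,0,-0.2],[0.025,-0.0313,0,0,0,0,-0.2],[0.0118,-0.0382,0,0,0,0,-0.2],[0.0118,-0.0382,0,0,0,0,-0.2],[0.0118,-0.0382,0,0,0,0,-0.2],[0.0118,-0.0382,0,0,0,0,-0.2],[0,0,0,0,0,0,-0.2]]}}

```text
t: 2.1
tcp_pos: [0.4175, 0.0024, 0.262]
tool_rot: [0.998, 0.056, -0.0, -0.001]
force: [-0.0, -1.3, 0.1]
finger_gap: 0.398
gripper_force: 0.0
```

>>> {"name": "drive_tool", "arguments": {"plan": [[0.028,-0.0105,0,0,0,0,-0.2],[0.028,-0.0105,0,0,0,0,-0.2],[0.028,-0.0105,0,0,0,0,-0.2],[0,0,0,0,0,0,-0.2],[0,0,0,0,0,0,-0.2]]}}

```text
t: 2.6
tcp_pos: [0.4978, 0.0378, 0.2616]
tool_rot: [0.999, 0.052, -0.001, 0.0]
force: [-0.7, -0.1, 0.1]
finger_gap: 0.401
gripper_force: 0.0
```

Run:
```python
from h import *
s=manip.sense(); p=manip.snapshot('wrist')
r=R.from_quat(s['tool_rot']); print(s['tcp_pos'],r.as_matrix().round(4),s['finger_gap'])
print(p['fov_y'],p['cx'],p['cy'],p['mount'].round(4), [k for k in p])
T=np.eye(4);T[:3,:3]=r.as_matrix();T[:3,3]=s['tcp_pos']
W=T@p['mount']
np.savez('wrist.npz',W=W,T=T,**{k:v for k,v in p.items()})
cv2.imwrite('pics/wrist.png',p['image'][...,::-1])
# fingers in tool frame
Q=pts(p,p['mount']); m=(p['z_map']>0)&(Q[...,2]>-.06)&(Q[...,2]<.03)&(abs(Q[...,0])<.03)&(abs(Q[...,1])<.07)
q=Q[m]; print(m.sum()); 
if m.sum():
    for a in(1,-1):
        k=q[q[:,1]*a>0]; k=k[k[:,2]>-.03]; print(a,len(k)); 
        if len(k): print(np.percentile(k,[1,50,99],axis=0).round(4))
P=pts(p,W)[p['z_map']>0]
r6=np.radians(6)
def rot(q): return q[:,:2]@np.array([[np.cos(r6),-np.sin(r6)],[np.sin(r6),np.cos(r6)]])
for lo,hi in[(.152,.17),(.127,.136)]:
    k=P[(P[:,2]>lo)&(P[:,2]<hi)&(P[:,0]>.5)&(P[:,0]<.68)&(abs(P[:,1]-.05)<.1)]
    if len(k): e=rot(k); print(lo,len(k),np.percentile(e,[1,50,99],axis=0).round(4),k[:,2].mean(), cv2.minAreaRect((k[:,:2]*1000).astype(np.float32)))
```

```text
[0.49778015 0.03778876 0.26155695] [[ 9.945e-01  1.048e-01 -2.000e-03]
 [ 1.048e-01 -9.945e-01 -2.000e-04]
 [-2.100e-03  0.000e+00 -1.000e+00]] 0.400584735922136
66.28563984911453 319.7576509880596 229.35129956601622 [[ 1.100e-03  9.532e-01  3.022e-01  7.660e-02]
 [ 1.000e+00 -1.000e-03 -5.000e-04 -1.000e-04]
 [-1.000e-04  3.022e-01 -9.532e-01 -1.615e-01]
 [ 0.000e+00  0.000e+00  0.000e+00  1.000e+00]] ['image', 'z_map', 'fov_y', 'cx', 'cy', 'mount']
4916
1 293
[[-0.0108  0.0168 -0.03  ]
 [ 0.0066  0.0174 -0.0267]
 [ 0.0109  0.0292 -0.0201]]
-1 295
[[-0.0109 -0.0297 -0.0299]
 [ 0.0065 -0.0179 -0.0267]
 [ 0.0109 -0.0171 -0.0202]]
0.152 857 [[ 0.5739 -0.0064]
 [ 0.5791  0.0106]
 [ 0.5843  0.028 ]] 0.16021626388364243 ((574.8292236328125, 71.20138549804688), (10.416205406188965, 35.51338577270508), 6.067431926727295)
0.127 7517 [[ 0.5503 -0.0708]
 [ 0.5831 -0.0368]
 [ 0.6145 -0.0014]] 0.1316341265946128 ((582.4390258789062, 23.584957122802734), (73.64173889160156, 74.83403778076172), 6.702449321746826)
```

View pics/wrist.png

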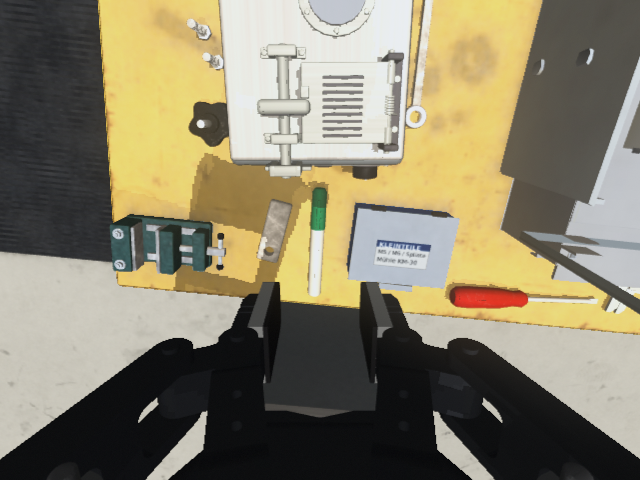

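The wrist view shows the plate at (283,107), the ribbed pad at (343,106), and the fingertips at about (268,285) and (372,285). The plate measures within 1 mm of the top-camera result. I still need to know where the fingertips sit along tool z.

Run:
```python
from h import *
p=dict(np.load('wrist.npz')); Q=pts(p,p['mount'])
for c in (258,266,273,368,374,384):
    print(c,[(r,Q[r,c].round(3).tolist()) for r in (278,282,284,286,290,300,320,350)])
```

```text
258 [(278, [-0.122, -0.078, 0.262]), (282, [-0.128, -0.078, 0.262]), (284, [-0.13, -0.078, 0.261]), (286, [-0.134, -0.079, 0.264]), (290, [-0.139, -0.079, 0.262]), (300, [0.011, -0.023, -0.041]), (320, [0.01, -0.021, -0.053]), (350, [0.012, -0.018, -0.072])]
266 [(278, [-0.122, -0.068, 0.262]), (282, [0.01, -0.022, -0.024]), (284, [0.01, -0.022, -0.026]), (286, [0.01, -0.022, -0.028]), (290, [0.01, -0.021, -0.031]), (300, [0.01, -0.02, -0.039]), (320, [0.01, -0.018, -0.053]), (350, [0.002, -0.018, -0.058])]
273 [(278, [-0.123, -0.059, 0.263]), (282, [0.011, -0.019, -0.025]), (284, [0.01, -0.019, -0.026]), (286, [0.01, -0.019, -0.028]), (290, [0.011, -0.018, -0.032]), (300, [0.011, -0.017, -0.04]), (320, [0.004, -0.017, -0.043]), (350, [-0.007, -0.017, -0.046])]
368 [(278, [-0.102, 0.055, 0.22]), (282, [0.01, 0.02, -0.023]), (284, [0.011, 0.019, -0.027]), (286, [0.01, 0.019, -0.028]), (290, [0.011, 0.019, -0.032]), (300, [0.011, 0.018, -0.04]), (320, [0.077, -0.0, -0.161]), (350, [-0.003, 0.017, -0.051])]
374 [(278, [-0.103, 0.062, 0.221]), (282, [0.01, 0.022, -0.024]), (284, [0.01, 0.022, -0.026]), (286, [0.011, 0.022, -0.028]), (290, [0.01, 0.021, -0.031]), (300, [0.01, 0.02, -0.039]), (320, [0.01, 0.018, -0.053]), (350, [0.002, 0.018, -0.057])]
384 [(278, [-0.102, 0.073, 0.22]), (282, [-0.107, 0.073, 0.22]), (284, [-0.11, 0.074, 0.22]), (286, [-0.112, 0.073, 0.219]), (290, [-0.139, 0.082, 0.262]), (300, [0.007, 0.025, -0.033]), (320, [0.01, 0.022, -0.052]), (350, [0.011, 0.018, -0.071])]
```

Run:
```python
from h import *
s=manip.sense(); T=np.eye(4);T[:3,:3]=R.from_quat(s['tool_rot']).as_matrix();T[:3,3]=s['tcp_pos'];Ti=np.linalg.inv(T)
for n in('scene','top'):
    p=manip.snapshot(n); P=pts(p); Q=P@Ti[:3,:3].T+Ti[:3,3]
    m=(p['z_map']>0)&(abs(Q[...,0])<.02)&(abs(Q[...,1])<.045)&(Q[...,2]<.08)&(Q[...,2]>-.06)
    q=Q[m]; print(n,len(q)); 
    for a in(1,-1):
        k=q[q[:,1]*a>0]
        if len(k)>3: print(a,np.percentile(k,[0,2,50,98,100],axis=0).round(3).tolist())
    if n=='scene':
        v,u=np.where(m); c=(int(np.median(u)),int(np.median(v))); print(c)
        cv2.imwrite('pics/sc2.png',cv2.resize(p['image'][max(0,c[1]-60):c[1]+60,c[0]-80:c[0]+80,::-1],None,fx=5,fy=5,interpolation=cv2.INTER_CUBIC))
        e=np.linalg.inv(p['extrinsics']);f,cx,cy=K(p)
        for z in(-.022,.0,.006,.014):
            for y in(-.023,.023):
                w=T@[0,y,z,1]; k=e@w; print(z,y,(cx-f*k[0]/k[2]-c[0]+80)*5,(cy+f*k[1]/k[2]-c[1]+60)*5)
```

```text
scene 663
1 [[-0.014, 0.013, -0.06], [-0.013, 0.014, -0.06], [-0.003, 0.017, -0.041], [0.009, 0.023, -0.021], [0.011, 0.029, -0.019]]
-1 [[-0.014, -0.034, -0.06], [-0.012, -0.034, -0.059], [-0.007, -0.028, -0.041], [0.006, -0.019, -0.02], [0.009, -0.018, -0.02]]
(342, 162)
-0.022 -0.023 356.7585281826166 372.90120374767343
-0.022 0.023 433.5982093795968 329.2693749081593
0.0 -0.023 356.92901159367466 438.5535743090219
0.0 0.023 432.92914249968646 392.9897785494026
0.006 -0.023 356.9748429564689 456.2030194652729
0.006 0.023 432.7491808439419 410.12891618769004
0.014 -0.023 357.03551679585473 479.5682334881761
0.014 0.023 432.5108765515128 432.824473476457
top 0
```

View pics/sc2.png

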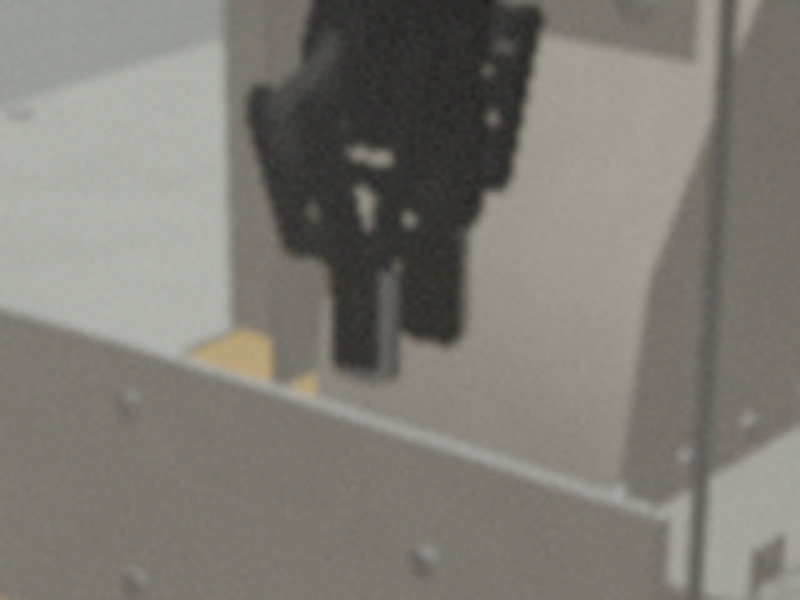

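Run:
```python
from h import *
p=dict(np.load('wrist.npz')); Q=pts(p,p['mount'])[p['z_map']>0]
Q=Q[(Q[:,2]<.0)&(Q[:,2]>-.15)]
for a in np.arange(-.09,.09,.01):
    k=Q[(Q[:,1]>=a)&(Q[:,1]<a+.01)]
    if len(k)>5: print(a.round(3),len(k),'zmax',np.percentile(k[:,2],99).round(3),'x',np.percentile(k[:,0],[1,99]).round(3))
k=Q[abs(Q[:,1])<.012]; print(np.percentile(k,[1,50,99],axis=0).round(3))
```

```text
-0.07 431 zmax -0.098 x [0.01  0.013]
-0.06 4510 zmax -0.075 x [-0.008  0.013]
-0.05 9575 zmax -0.068 x [-0.012  0.013]
-0.04 2740 zmax -0.041 x [-0.012  0.012]
-0.03 4405 zmax -0.028 x [0.006 0.019]
-0.02 6983 zmax -0.025 x [-0.01  0.02]
-0.01 3351 zmax -0.092 x [0.009 0.02 ]
-0.0 3443 zmax -0.092 x [0.009 0.02 ]
0.01 7057 zmax -0.025 x [-0.01  0.02]
0.02 4271 zmax -0.027 x [0.006 0.018]
0.03 2800 zmax -0.046 x [-0.012  0.012]
0.04 9652 zmax -0.068 x [-0.012  0.013]
0.05 4410 zmax -0.076 x [-0.008  0.013]
0.06 369 zmax -0.098 x [0.01  0.013]
[[ 0.009 -0.012 -0.116]
 [ 0.011  0.    -0.104]
 [ 0.02   0.012 -0.092]]
```

Both cameras agree that the tips are at tool z ≈ -0.020, so they sit 20 mm above the TCP height rather than at the stated overhang. I'll trust the measurement and go down in guarded steps.

>>> {"name": "drive_tool", "arguments": {"plan": [[0.02,-0.002,0,0,0,0,-0.2],[0.02,-0.002,0,0,0,0,-0.2],[0.018,-0.002,0,0,0,0,-0.2],[0,0,0.03,0,0,0,-0.2],[0,0,0.03,0,0,0,-0.2],[0,0,0.025,0,0,0,-0.2],[0,0,0.02,0,0,0,-0.2],[0,0,0,0,0,0,-0.2],[0,0,0,0,0,0,-0.2]]}}

```text
t: 3.65
tcp_pos: [0.555, 0.0498, 0.1576]
tool_rot: [0.999, 0.052, -0.0, 0.0]
force: [1.0, 0.7, -0.1]
finger_gap: 0.399
gripper_force: 0.0
```

```bash
cat > now.py <<'E'
from h import *
s=manip.sense(); r=np.radians(6); x,y,z=s['tcp_pos']
print(s['t'],"x' y' z",round(x*np.cos(r)+y*np.sin(r),4),round(-x*np.sin(r)+y*np.cos(r),4),round(z,4),R.from_quat(s['tool_rot']).as_matrix().round(4)[:,[0,2]].T.tolist(),s['force'].round(2),s['finger_gap'])
E
python3 now.py
python3 - <<'E'
from h import *
p=manip.snapshot('wrist'); cv2.imwrite('pics/w2.png',p['image'][...,::-1])
E
```

```text
3.65 x' y' z 0.5572 -0.0085 0.1576 [[0.9946, 0.1038, -0.0004], [-0.0004, -0.0, -1.0]] [ 0.98  0.74 -0.07] 0.39855029054154933
```

View pics/w2.png

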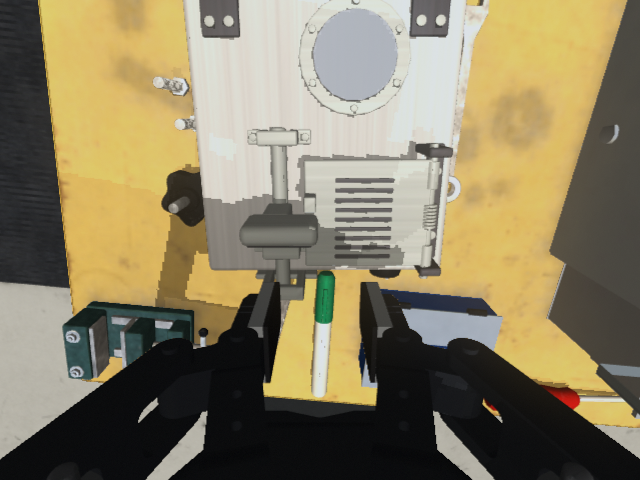

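The view shows the left finger in line with the bolt (guide and keeper at about x=285) and the right finger in line with the pad (about x=365). Next I'll go down to just above the flap.

>>> {"name": "drive_tool", "arguments": {"plan": [[0,0,0.012,0,0,0,-0.2],[0,0,0.012,0,0,0,-0.2],[0,0,0.01,0,0,0,-0.2],[0,0,0.007,0,0,0,-0.2],[0,0,0,0,0,0,-0.2],[0,0,0,0,0,0,-0.2]]}}

```text
t: 4.3
tcp_pos: [0.5553, 0.0504, 0.1159]
tool_rot: [0.999, 0.052, -0.0, -0.0]
force: [0.1, -0.5, -0.3]
finger_gap: 0.401
gripper_force: 0.0
```

```bash
python3 now.py
```

```text
4.3 x' y' z 0.5575 -0.0079 0.1159 [[0.9945, 0.1046, -0.0006], [-0.0006, 0.0001, -1.0]] [ 0.14 -0.47 -0.28] 0.401085643615954
```

>>> {"name": "drive_tool", "arguments": {"plan": [[0,0,0.004,0,0,0,-0.2],[0,0,0.004,0,0,0,-0.2],[0,0,0,0,0,0,-0.2],[0,0,0,0,0,0,-0.2]]}}

```text
t: 4.7
tcp_pos: [0.5559, 0.0503, 0.1088]
tool_rot: [0.999, 0.052, 0.001, 0.0]
force: [-0.3, -0.8, 4.4]
finger_gap: 0.399
gripper_force: 2.1
```

Contact on the catch, at about the expected height. Pressing further.

>>> {"name": "drive_tool", "arguments": {"plan": [[0,0,0.002,0,0,0,-0.2],[0,0,0.002,0,0,0,-0.2],[0,0,0.001,0,0,0,-0.2],[0,0,0,0,0,0,-0.2],[0,0,0,0,0,0,-0.2]]}}

```text
t: 5.2
tcp_pos: [0.5559, 0.0501, 0.1036]
tool_rot: [0.999, 0.052, 0.001, 0.0]
force: [0.0, 0.4, 6.3]
finger_gap: 0.397
gripper_force: 2.9
```

```bash
python3 now.py
python3 - <<'E'
from h import *
p=manip.snapshot('wrist'); s=manip.sense()
T=np.eye(4);T[:3,:3]=R.from_quat(s['tool_rot']).as_matrix();T[:3,3]=s['tcp_pos']
P=pts(p,T@p['mount'])[p['z_map']>0]
r=np.radians(6); e=np.c_[P[:,0]*np.cos(r)+P[:,1]*np.sin(r),-P[:,0]*np.sin(r)+P[:,1]*np.cos(r),P[:,2]]
m=(e[:,0]>.58)&(e[:,0]<.603)&(e[:,1]>-.055)&(e[:,1]<-.012)&(e[:,2]>.105)&(e[:,2]<.14)
k=e[m]; print(m.sum(),'slope dz/dy',np.polyfit(k[:,1],k[:,2],1))
cv2.imwrite('pics/w3.png',p['image'][...,::-1])
E
```

```text
5.2 x' y' z 0.5581 -0.0083 0.1036 [[0.9945, 0.1047, 0.0013], [0.0014, -0.0005, -1.0]] [0.01 0.41 6.34] 0.39743951461084426
6127 slope dz/dy [-0.20342148  0.11757266]
```

The catch angle measures about 0.20 rad while the bolt is still home. I'll press 1 mm more, then push.

>>> {"name": "drive_tool", "arguments": {"plan": [[0,0,0.001,0,0,0,-0.2],[0.002,0,0,0,0,0,-0.2],[0.003,0,0,0,0,0,-0.2],[0.003,0,0,0,0,0,-0.2],[0.003,0,0,0,0,0,-0.2],[0,0,0,0,0,0,-0.2]]}}

```text
t: 5.85
tcp_pos: [0.5628, 0.0518, 0.1017]
tool_rot: [0.999, 0.052, -0.004, -0.0]
force: [-4.6, 0.9, 7.1]
finger_gap: 0.398
gripper_force: 3.6
```

>>> {"name": "drive_tool", "arguments": {"plan": [[0.004,0,0,0,0,0,-0.2],[0.004,0,0,0,0,0,-0.2],[0.004,0,0,0,0,0,-0.2],[0,0,0,0,0,0,-0.2]]}}

```text
t: 6.25
tcp_pos: [0.5747, 0.0531, 0.1017]
tool_rot: [0.999, 0.052, -0.004, -0.001]
force: [-5.4, 0.4, 6.3]
finger_gap: 0.398
gripper_force: 3.7
```

```bash
python3 now.py
```

```text
6.25 x' y' z 0.5771 -0.0072 0.1017 [[0.9945, 0.1046, -0.0078], [-0.0079, 0.0006, -1.0]] [-5.41  0.38  6.31] 0.3980671625228104
```

>>> {"name": "drive_tool", "arguments": {"plan": [[0.004,0,0,0,0,0,-0.2],[0.004,0,0,0,0,0,-0.2],[0.003,0,0,0,0,0,-0.2],[0.003,0,0,0,0,0,-0.2],[0,0,0,0,0,0,-0.2],[0,0,0,0,0,0,-0.2]]}}

```text
t: 6.85
tcp_pos: [0.5884, 0.0546, 0.1017]
tool_rot: [0.999, 0.052, -0.004, -0.001]
force: [-5.6, -0.3, 6.7]
finger_gap: 0.399
gripper_force: 3.7
```

```bash
cat > bolt.py <<'E'
from h import *
p=manip.snapshot('wrist'); s=manip.sense()
T=np.eye(4);T[:3,:3]=R.from_quat(s['tool_rot']).as_matrix();T[:3,3]=s['tcp_pos']
P=pts(p,T@p['mount'])[p['z_map']>0]
r=np.radians(6); e=np.c_[P[:,0]*np.cos(r)+P[:,1]*np.sin(r),-P[:,0]*np.sin(r)+P[:,1]*np.cos(r),P[:,2]]
k=e[(e[:,2]>.15)&(e[:,2]<.18)&(e[:,0]>.57)&(e[:,0]<.65)&(abs(e[:,1]-.01)<.03)]
print('plate',len(k),np.percentile(k,[1,50,99],axis=0).round(4).tolist(),'travel',np.percentile(k[:,0],99)-.5843)
k=e[(e[:,0]>.58)&(e[:,0]<.607)&(e[:,1]>-.055)&(e[:,1]<-.012)&(e[:,2]>.105)&(e[:,2]<.15)]
if len(k): print('catch slope',len(k),np.polyfit(k[:,1],k[:,2],1))
k=e[(e[:,0]>.65)&(e[:,0]<.68)&(e[:,1]>-.06)&(e[:,1]<.06)&(e[:,2]>.09)&(e[:,2]<.13)]
if len(k): print('lid slope',len(k),np.polyfit(k[:,0],k[:,2],1))
cv2.imwrite('pics/w_last.png',p['image'][...,::-1])
E
python3 now.py; python3 bolt.py
```

```text
6.85 x' y' z 0.5909 -0.0072 0.1017 [[0.9945, 0.1046, -0.0079], [-0.008, 0.0006, -1.0]] [-5.57 -0.26  6.65] 0.39925555322413775
plate 10610 [[0.5805, -0.006, 0.1506], [0.603, 0.0201, 0.166], [0.6121, 0.0393, 0.1797]] travel 0.027770317079498064
catch slope 5954 [-0.13959566  0.12201884]
lid slope 21577 [-0.01089226  0.11110676]
```

>>> {"name": "drive_tool", "arguments": {"plan": [[0.001,0,0.001,0,0,0,-0.2],[0.001,0,0,0,0,0,-0.2],[0,0,0,0,0,0,-0.2],[0,0,0,0,0,0,-0.2]]}}

```text
t: 7.3
tcp_pos: [0.5892, 0.0548, 0.1014]
tool_rot: [0.999, 0.053, -0.005, -0.0]
force: [-9.2, -1.2, 12.6]
finger_gap: 0.406
gripper_force: 5.5
```

```bash
python3 now.py; python3 bolt.py
```

```text
7.3 x' y' z 0.5917 -0.0071 0.1014 [[0.9944, 0.1052, -0.01], [-0.0101, 0.0004, -0.9999]] [-9.17 -1.19 12.59] 0.4064770675232731
plate 10639 [[0.5816, -0.006, 0.1507], [0.604, 0.0202, 0.1659], [0.6129, 0.0393, 0.1796]] travel 0.028569402948163347
catch slope 5860 [-0.14236318  0.12188203]
lid slope 21616 [-0.01278131  0.112391  ]
```

View pics/w_last.png

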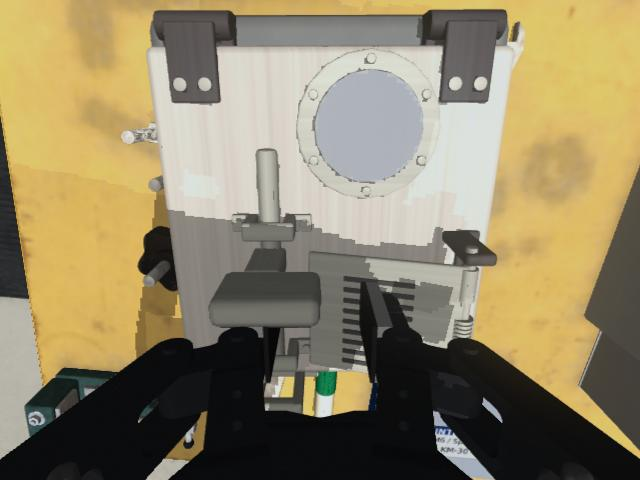

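The bolt is at its stop: the force has risen and travel is about 28 mm. The view shows the plate at (265,300), well back, with the right finger on the flap. I'll back off slightly and lift away.

>>> {"name": "drive_tool", "arguments": {"plan": [[-0.004,0,0,0,0,0,-0.2],[-0.004,0,0,0,0,0,-0.2],[0,0,-0.005,0,0,0,-0.2],[0,0,-0.008,0,0,0,-0.2],[0,0,-0.01,0,0,0,-0.2],[0,0,-0.015,0,0,0,-0.2],[0,0,-0.03,0,0,0,-0.2],[-0.01,0,-0.04,0,0,0,-0.2],[-0.03,0,-0.04,0,0,0,-0.2],[-0.04,0,0,0,0,0,-0.2]]}}

```text
t: 8.35
tcp_pos: [0.5099, 0.0441, 0.2542]
tool_rot: [0.999, 0.052, 0.005, 0.001]
force: [1.1, -0.4, -0.2]
finger_gap: 0.398
gripper_force: 0.0
```

>>> {"name": "drive_tool", "arguments": {"plan": [[0,0,0,0,0,0,-0.2],[0,0,0,0,0,0,-0.2],[0,0,0,0,0,0,-0.2]]}}

```text
t: 8.65
tcp_pos: [0.507, 0.0449, 0.2491]
tool_rot: [0.999, 0.052, -0.0, 0.0]
force: [-0.1, -0.5, 0.1]
finger_gap: 0.399
gripper_force: 0.0
```

```bash
python3 now.py; python3 bolt.py
```

```text
8.65 x' y' z 0.5089 -0.0083 0.2491 [[0.9946, 0.1042, -0.0003], [-0.0003, -0.0003, -1.0]] [-0.12 -0.46  0.08] 0.3986980813084867
plate 1190 [[0.6057, -0.0065, 0.1506], [0.6107, 0.0108, 0.1655], [0.6167, 0.0279, 0.1677]] travel 0.03237455963204594
catch slope 2492 [0.00399816 0.13830359]
lid slope 3435 [-0.20407144  0.24056503]
```

View pics/w_last.png

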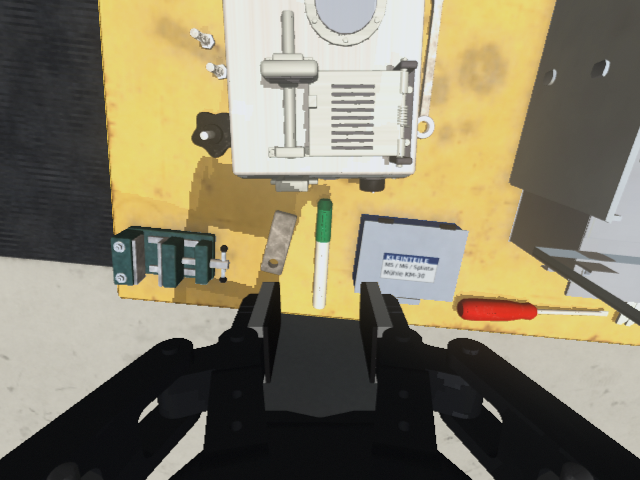

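The view shows the catch up, with its tooth at (312,101) in front of the plate at (289,70). The plate top has risen about 7 mm, which puts the lid at roughly 0.075 rad, and the loose parts are where they were. Handing in.

```bash
python3 -c "
from station import manip; print(manip.sign_off())"
```

```text
the job is handed in; nothing more can be done
None
```

I pushed the bolt fully back (about 28 mm) with the catch held down. The catch then sprang up in front of the thumb plate, the lid stands ajar at about 0.075 rad, the hand is clear and the loose parts look undisturbed; the job is handed in, but sign-off returned no verdict.

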